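# Seat the last cell and close the radio's battery cover

## Task

The repaired radio lies on its face with its battery compartment open, and one of its three AA cells still sticks up at one end. Press that cell down with a fingertip until it lies flat in its bay like the other two, and only then push the sliding battery cover fully shut. Use the fingertips only: do not pick anything up, and leave the tools and the tape on the mat where they are.

Things in the scene. Friction and masses are not known exactly. Their poses are not given: they have to be found in the camera images.
- radio: Grey portable radio lying on its face, 120 (x) x 210 (y) x 48 mm, does not move. Origin: centre of its underside, on a 3 mm mat; z up. Its battery bay, in the upper side, is open to its -x edge (near the robot): a recess y -40..40, x -60..20 with three cells lying along y at x = -37, -19.5, -2; bay floor z 30, seated cell tops z 44; the rims about the bay z 43.5, the case round the recess z 48
- cell_a_top (a point): Point on top of the cell that sticks up, 12 mm from its middle towards its raised end, the +y end of the radio: the place to press. The end stands about 10 mm too high, held by a slope; a straight press down of 6 to 15 N makes it slide down the slope against the spring contact at its -y end until it drops flat, this point then 44 mm above the radio's underside
- cell_a_mid (a point): Centre of that black AA cell (50 x 14 x 14 mm, along y, smooth). It may be in any of the three bays. y axis: towards its raised end; z axis: tilted about 0.2 rad from vertical at the start; seated: upright, centre 37 mm above the radio's underside
- cell_b_mid (a point): Centre of a second AA cell, already seated flat; stays as it is
- cell_c_mid (a point): Centre of a third AA cell, already seated flat; stays as it is
- cover (a joint): Opening of the sliding battery cover in m: 0 shut, about 0.06 to 0.067 at the start. It slides along the radio's x axis, shutting towards the radio's +x; sliding friction about 2 N, hard stop at 0, stays where it is left. It cannot pass over a cell that sticks up
- cover_end (a point): Middle of the outer face of the cover's end flange, 30 mm above the radio's underside: push here towards the radio's +x. The flange is upright, 77 mm wide, 17 to 48 mm above the radio's underside, 3 mm thick; from its top the cover's 2 mm plate runs to the radio. Axes as the radio's
- screwdriver: Black precision screwdriver lying on the mat, 136 x 11 x 11 mm; origin under its middle, blade to its +x. Leave alone
- spudger: Black plastic opening tool lying on the mat, 111 x 8 x 4 mm, along its x. Leave alone
- tape_roll: Roll of yellow tape lying flat on the mat, 60 mm across, 18 mm high; origin under its centre. Leave alone
There are look-alikes about, which are no part of the job. What is shaped like the part that bears cell_a_top but green or purple is not meant.

How it is judged:
By the outcome, as a careful person would: the job done as asked, in the order asked, and still so for the second after the job is handed in, with the robot touching nothing.
It also fails if it takes over 40 s, if anything falls off the work surface, if the arm or the gripper's body presses on something with over 40 N, if the wrist force passes 120 N, or if a joint passes its speed limit or range.

## Robot

A 6-joint arm with a two-finger parallel gripper is mounted at the origin on the work surface; the furniture and walls round the work are solid. World frame = base frame: x ahead of the robot, y to its left, z up, the work surface at z = 0. Lengths are in m, angles in rad, forces in N, time in s.
With the tool pointing down it reaches from about 0.25 to 0.775 m from the base axis. Payload 4 kg.
Tool frame: the origin (TCP) lies midway between the tips of the shut fingers; the grasp point (between the pads) lies grip_point_offset behind it (grip_point_offset is the distance from the TCP to the grasp point, in m); z points along the fingers, y is the line along which they close (so a half turn about z gives the same grasp; the last joint's range is limited). The gripper opens to 94 mm and grips with 3 to 60 N. Pads are 16 mm wide; open, the fingers measure 119 mm over their backs; the gripper's body (75 mm by 177 mm) begins 78 mm behind the grasp point.
Start: joints at [-1.299, 0.087, 1.371, -0, 1.684, -0.103], TCP at [0.201, -0.512, 0.206] pointing down, gripper open.
Joint ranges: [-3.1, 3.1], [-0.76, 2.03], [0.27, 2.55], [-1.08, 4.22], [0.17, 2.65], [-2.57, 2.57]. Speed limits (rad/s): [2.79, 2.79, 3.14, 3.14, 3.14, 3.14].

## Interface

Orientations are given as [roll, pitch, yaw] about the fixed x, y, z axes, in that order (R = Rz(yaw) Ry(pitch) Rx(roll)).
In Python, from bench import * gives the robot as it stands. The module is installed in compiled form; this text tells all that it offers.
- The arm moves only by the tool apply_moves, never from a script. Its argument "commands" is a list of rows, each a list of 7 numbers: the turn, a rotation vector about the world's x, y, z in rad, then the shift along the world's x, y, z in m, then the opening in per cent of the stroke, from 0 (shut) to 100 (fully open). In form: [[ax, ay, az, x, y, z, jaw], ...]. A call has exactly 5 rows; each row is the pose to reach, as a shift and turn from the pose commanded when the call began; what a row does not reach only later rows make up. A row lasts 1/10 s, in which the tool goes at most 50 mm and 8.59 degrees, less where a joint would pass 70% of its speed; a pose out of reach is approached as far as the arm can. A call with a gripper value outside its range is refused whole. The fingers move at their own pace and stop on an object; the grip force is fixed at half the most. Time passes only in rows, so rows that repeat a pose let the fingers close, or fill a call up. It gives the time, the measured TCP pose, the force, the opening and the grip force at its end, in the units of the state.
- get_obs(): the state, without advancing time (a new reading comes with each control period).
- snapshot(name): name is "side" or "top"; returns a dict with "pixels" (420x560x3 uint8, red, green, blue), "vertical_fov" (degrees; the focal length in pixels is half the picture's height over the tangent of half this angle, whatever the lens; pixels are square), "cx", "cy" (the principal point, pixels), "rvec" (rotation vector, rad) and "tvec" (3), from world to camera coordinates, as OpenCV has them. Camera axes: x right, y down, z forward; pixel columns grow to the right and rows downward; lengths in m; the calibration is good to about 2 mm. A picture is of the moment at which its call begins. There is no depth.
- close_job(): hands the job in; it is judged then, once.
Trained networks look in the newest picture that a camera, given by its name, has taken for a name from the list of things; names that differ only in an ending like _2 or _b are one class to them, and where a whole thing is asked for, a point or a joint stands for the part that bears it (a point fixed in the world has none). Each returns a list of dicts, best first, with "score" (0 to 1); they miss things now and then, are a little off and sometimes report something else, mostly with a low value. They report only what shows in the picture. A call takes as long as a camera call. They do not tell look-alikes from the thing itself.
- masks_of(camera, query): "mask" (420x560 bool, what is visible of it) and "extent" ([left, top, right, bottom] in pixels, round what is visible of it).
- place_of(camera, query): "pixel" ([column, row] in pixels: a listed point, or the origin of a listed thing).
The state is a dict: "time": time; "joint_positions": joint angles; "qvel": joint speeds; "joint_torque": joint torques, N m; "tool_pos": TCP position; "ee_rot": TCP orientation; "wrist_force": force on the tool from outside, world axes, zero at the start; "wrist_torque": the same for the moment, N m; "width": finger opening in m; "finger_force": force on a finger pad.
Only numpy, scipy, OpenCV 4.12 (cv2) and the standard library are available. Lean on these libraries where they do the work, as an engineer would, in place of code of your own. Each camera call takes 0.05 s, during which the arm holds its last target. There are 200 camera calls.

## Working session

There is one attempt and no reset: what is moved stays moved. The work goes in short steps, Python scripts to look and compute and a tool call to move; the robot and the scene stay as the last step left them, time stands still between calls to the robot, and variables do not carry over. Pictures are saved under pics/ and viewed, at most 10 in all, crops included, and the job is handed in when it is done.

Besides the shell and the picture viewer there is one more tool, called in YAML: its name, and indented under it one key for each argument. apply_moves: Moves the arm, as the interface text tells. Its arguments: {"type":"object","properties":{"commands":{"type":"array"}},"required":["commands"]}

```bash
mkdir -p pics; cat > h.py <<'E'
from bench import *
import numpy as np, cv2, pickle
def cam(s):
    f=210/np.tan(np.radians(s["vertical_fov"])/2)
    K=np.array([[f,0,s["cx"]],[0,f,s["cy"]],[0,0,1.]])
    R=cv2.Rodrigues(np.array(s["rvec"],float))[0]
    return K,R,np.array(s["tvec"],float).ravel()
def ray(s,p,z):
    K,R,t=cam(s); d=R.T@np.linalg.inv(K)@np.array([p[0],p[1],1.]); c=-R.T@t
    return c+d*(z-c[2])/d[2]
def proj(s,P):
    K,R,t=cam(s); q=K@(R@np.asarray(P,float)+t); return q[:2]/q[2]
def tri(S,P):
    A=[];b=[]
    for s,p in zip(S,P):
        K,R,t=cam(s);d=R.T@np.linalg.inv(K)@np.array([p[0],p[1],1.]);d/=np.linalg.norm(d);c=-R.T@t
        M=np.eye(3)-np.outer(d,d);A.append(M);b.append(M@c)
    return np.linalg.lstsq(np.vstack(A),np.hstack(b),rcond=None)[0]
E
python3 - <<'E'
from h import *
np.set_printoptions(precision=4,suppress=True)
S={}
for n in("side","top"):
    S[n]=snapshot(n); cv2.imwrite(f"pics/{n}0.png",S[n]["pixels"][:,:,::-1])
    K,R,t=cam(S[n]); print(n,K[0,0],-R.T@t, R[2])
for q in("radio","cell_a_top","cell_a_mid","cover_end","cover","screwdriver","spudger","tape_roll"):
    for n in S:
        print(q,n,[(np.round(d["pixel"],1).tolist(),round(d["score"],2)) for d in place_of(n,q)[:4]])
pickle.dump(S,open("s0.pkl","wb"))
E
```

```text
side 544.3206759284901 [ 0.4147 -0.8282  0.5371] [ 0.0893  0.8741 -0.4774]
top 481.6575017649561 [0.4065 0.0725 0.9297] [ 0.1114 -0.0185 -0.9936]
radio side [([307.3, 253.8], 0.57), ([275.9, 306.5], 0.23)]
radio top [([303.9, 186.1], 0.62)]
cell_a_top side [([310.7, 317.0], 0.81), ([225.6, 303.8], 0.77), ([291.8, 230.1], 0.6), ([295.2, 234.7], 0.18)]
cell_a_top top [([304.5, 191.3], 0.59), ([405.1, 196.7], 0.59), ([385.6, 267.2], 0.53)]
cell_a_mid side [([323.6, 311.4], 0.81), ([227.6, 312.3], 0.79), ([295.7, 232.3], 0.59)]
cell_a_mid top [([397.8, 191.9], 0.77), ([310.5, 194.7], 0.76), ([391.4, 268.2], 0.7)]
cover_end side []
cover_end top [([319.1, 255.8], 0.82)]Traceback (most recent call last):
  File "<stdin>", line 9, in <module>
ValueError: it knows: cell_a_mid, cell_a_top, cell_b_mid, cell_c_mid, cover_end, radio, screwdriver, spudger, tape_roll
```

View pics/side0.png

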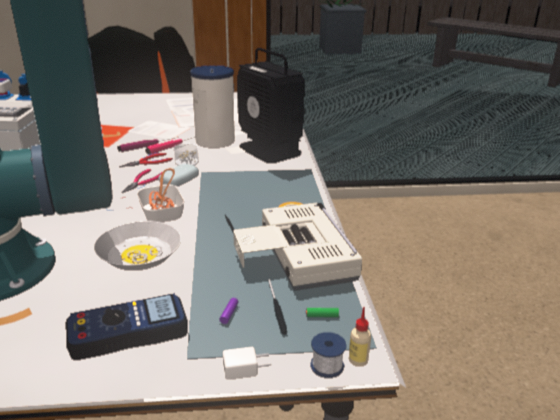

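View pics/top0.png

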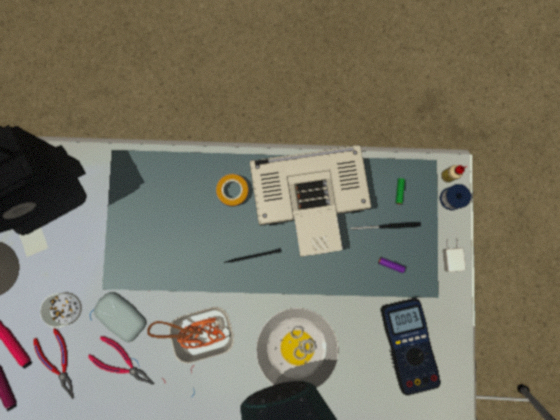

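The side view shows the radio near (310,243) with its cover pulled out at (262,240). In the top view the radio is near (311,187), the cover at (320,235) and the bay at (312,193). The green and purple cells on the mat are the look-alikes. I'll zoom in to find the raised cell and fit the radio's pose.

```bash
python3 - <<'E'
from h import *
np.set_printoptions(precision=4,suppress=True)
S=pickle.load(open("s0.pkl","rb"))
a=cv2.resize(S["top"]["pixels"][140:265,240:380],None,fx=4,fy=4,interpolation=cv2.INTER_CUBIC)
b=cv2.resize(S["side"]["pixels"][195:290,220:365],None,fx=4,fy=4,interpolation=cv2.INTER_CUBIC)
cv2.imwrite("pics/topc.png",a[:,:,::-1]);cv2.imwrite("pics/sidec.png",b[:,:,::-1])
s=S["top"]
for q in("radio","cover_end"):
    for d in masks_of("top",q)[:2]:
        c=cv2.findContours(d["mask"].astype(np.uint8),0,2)[0]; c=max(c,key=cv2.contourArea)
        r=cv2.minAreaRect(c); bx=cv2.boxPoints(r); print(q,d["score"],r,d["extent"],"\n",np.array([ray(s,p,.051) for p in bx]))
for q in("cell_b_mid","screwdriver","spudger","tape_roll"):
    for n in S: print(q,n,[(np.round(d["pixel"],1).tolist(),round(d["score"],2)) for d in place_of(n,q)[:4]])
print("cover_end top->",ray(s,[319.1,255.8],.033)); print("radio o",ray(s,[303.9,186.1],.003), tri([s,S["side"]],[[303.9,186.1],[307.3,253.8]]))
print("celltop tri",tri([s,S["side"]],[[304.5,191.3],[291.8,230.1]]),"mid",tri([s,S["side"]],[[310.5,194.7],[295.7,232.3]]))
E
```

```text
Traceback (most recent call last):
FileNotFoundError: [Errno 2] No such file or directory: 's0.pkl'
```

The pickle never got written because the earlier script stopped first, so I'll take new pictures.

```bash
python3 - <<'E'
from h import *
np.set_printoptions(precision=4,suppress=True)
S={n:snapshot(n) for n in("side","top")}; pickle.dump(S,open("s0.pkl","wb"))
a=cv2.resize(S["top"]["pixels"][140:265,240:380],None,fx=4,fy=4,interpolation=cv2.INTER_CUBIC)
b=cv2.resize(S["side"]["pixels"][195:290,220:365],None,fx=4,fy=4,interpolation=cv2.INTER_CUBIC)
cv2.imwrite("pics/topc.png",a[:,:,::-1]);cv2.imwrite("pics/sidec.png",b[:,:,::-1])
s=S["top"]
for q in("radio","cover_end"):
    for d in masks_of("top",q)[:2]:
        c=cv2.findContours(d["mask"].astype(np.uint8),0,2)[0]; c=max(c,key=cv2.contourArea)
        r=cv2.minAreaRect(c); bx=cv2.boxPoints(r); print(q,d["score"],r,d["extent"],"\n",np.array([ray(s,p,.051) for p in bx]))
for q in("cell_b_mid","screwdriver","spudger","tape_roll"):
    for n in S: print(q,n,[(np.round(d["pixel"],1).tolist(),round(d["score"],2)) for d in place_of(n,q)[:4]])
print("cover_end top->",ray(s,[319.1,255.8],.033)); print("radio o",ray(s,[303.9,186.1],.003), tri([s,S["side"]],[[303.9,186.1],[307.3,253.8]]))
print("celltop tri",tri([s,S["side"]],[[304.5,191.3],[291.8,230.1]]),"mid",tri([s,S["side"]],[[310.5,194.7],[295.7,232.3]]))
E
```

```text
cover_end 0.64 ((317.5865783691406, 232.20938110351562), (42.79220962524414, 42.2792854309082), 81.57302856445312) [295.7, 210.2, 342.9, 255.5] 
 [[ 0.4948  0.0321  0.051 ]
 [ 0.5084 -0.0447  0.051 ]
 [ 0.4311 -0.0572  0.051 ]
 [ 0.4178  0.0189  0.051 ]]
cell_b_mid side [([287.5, 235.8], 0.47), ([306.4, 236.6], 0.15)]
cell_b_mid top [([311.5, 203.8], 0.72)]
screwdriver side [([274.4, 306.6], 0.74)]
screwdriver top [([383.4, 222.4], 0.72)]
spudger side [([231.1, 224.7], 0.61)]
spudger top [([251.3, 252.2], 0.76)]
tape_roll side [([294.5, 216.5], 0.65)]
tape_roll top [([229.2, 192.4], 0.76)]
cover_end top-> [ 0.4203 -0.018   0.033 ]
radio o [0.5551 0.0109 0.003 ] [ 0.5553  0.0106 -0.002 ]
celltop tri [0.5315 0.013  0.049 ] mid [0.5312 0.0016 0.0501]
```

View pics/topc.png

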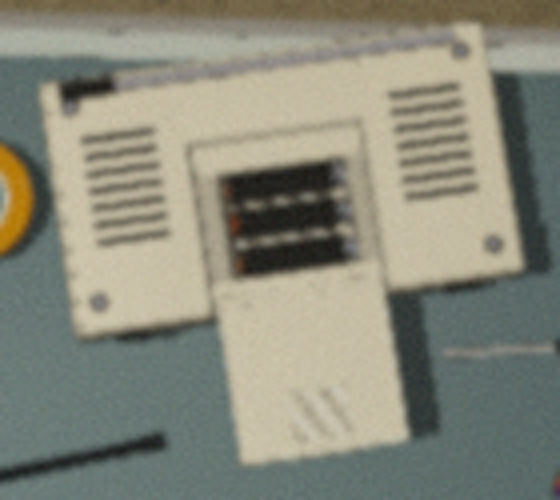

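View pics/sidec.png

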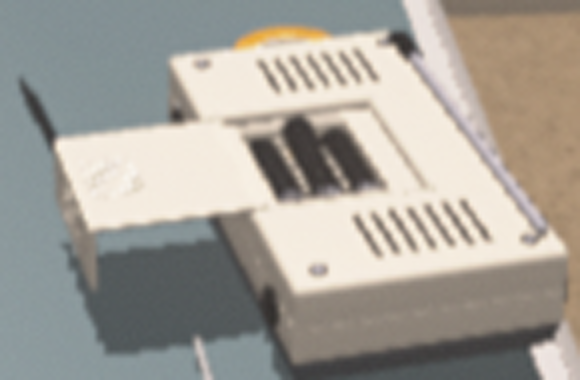

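The raised cell is the middle one: in the side crop its far (+y) end stands up at (298,125), and in the top crop that end is at about (232,222). Next I'll fit the radio's pose from its corners.

```bash
python3 - <<'E'
from h import *
from scipy.optimize import least_squares
np.set_printoptions(precision=4,suppress=True)
S=pickle.load(open("s0.pkl","rb"))
T=lambda x,y:((x+.5)/4-.5+240,(y+.5)/4-.5+140); D=lambda x,y:((x+.5)/4-.5+220,(y+.5)/4-.5+195)
ob=[("top",T(40,90),(60,105,48)),("top",T(480,24),(60,-105,48)),("top",T(524,266),(-60,-105,48)),("top",T(76,335),(-60,105,48)),
("top",T(188,146),(20,40,48)),("top",T(360,122),(20,-40,48)),
("side",D(172,57),(-60,105,48)),("side",D(292,290),(-60,-105,48)),("side",D(566,252),(60,-105,48)),("side",D(372,104),(20,40,48)),("side",D(428,188),(20,-40,48))]
def w(p,q): 
    c,s=np.cos(p[2]),np.sin(p[2]); x,y,z=np.array(q)/1e3
    return np.array([p[0]+c*x-s*y,p[1]+s*x+c*y,z+.003])
f=lambda p:np.concatenate([proj(S[n],w(p,q))-u for n,u,q in ob])
r=least_squares(f,[.555,.011,.16],loss="soft_l1"); p=r.x; print(p,np.round(f(p).reshape(-1,2),1).tolist())
print("press a_top seated",w(p,(-19.5,12,44))," raised tip end +25",w(p,(-19.5,25,44)))
for n in S: print(n,"proj a_top",proj(S[n],w(p,(-19.5,12,49))),"origin",proj(S[n],w(p,(0,0,0))))
for u in (T(242,464),T(409,438)):
    g=ray(S["top"],u,.051)-[p[0],p[1],0]; c,s=np.cos(p[2]),np.sin(p[2]); print("flange top corner in radio",g[0]*c+g[1]*s,-g[0]*s+g[1]*c)
for u in (D(55,142),D(90,230)):
    g=ray(S["side"],u,.051)-[p[0],p[1],0]; print("flange side ",g[0]*c+g[1]*s,-g[0]*s+g[1]*c)
o=get_obs(); print(o["tool_pos"],o["ee_rot"],o["width"],o["time"])
E
```

```text
[0.5527 0.0029 0.1717] [[-0.4, -2.4], [0.9, -1.4], [0.5, 1.2], [-0.3, 0.2], [0.4, -0.3], [0.0, -0.3], [-1.3, -0.6], [-0.1, 0.5], [1.2, -0.1], [-1.1, -1.4], [-0.5, -0.8]]
press a_top seated [0.5315 0.0114 0.047 ]  raised tip end +25 [0.5292 0.0242 0.047 ]
side proj a_top [295.5272 228.5905] origin [306.9353 253.7548]
top proj a_top [305.2329 194.5964] origin [307.9871 187.4105]
flange top corner in radio -0.128754743737674 0.037985239140256144
flange top corner in radio -0.12812609199665184 -0.0392077657971161
flange side  -0.12814785041777357 0.03542581280203416
flange side  -0.12820650891762606 -0.040115475773085746
[ 0.2013 -0.5118  0.2055] [3.1415 0.     0.3748] 0.09375090216156379 1.1
```

apply_moves:
  commands:
    - [0, 0, -0.04, 0.024, 0.038, 0, 0]
    - [0, 0, -0.08, 0.048, 0.076, 0, 0]
    - [0, 0, -0.12, 0.072, 0.114, 0, 0]
    - [0, 0, -0.16, 0.096, 0.152, 0, 0]
    - [0, 0, -0.203, 0.12, 0.19, 0, 0]

```text
time: 1.6
tool_pos: [0.322, -0.3203, 0.2057]
ee_rot: [3.141, -0.0, 0.169]
wrist_force: [1.2, -0.2, 0.2]
width: 0.0575
finger_force: 0.0
```

apply_moves:
  commands:
    - [0, 0, 0, 0.024, 0.038, 0, 0]
    - [0, 0, 0, 0.048, 0.076, 0, 0]
    - [0, 0, 0, 0.072, 0.114, 0, 0]
    - [0, 0, 0, 0.096, 0.152, 0, 0]
    - [0, 0, 0, 0.12, 0.19, 0, 0]

```text
time: 2.1
tool_pos: [0.4421, -0.1302, 0.2059]
ee_rot: [3.141, -0.001, 0.172]
wrist_force: [0.5, -0.4, -0.7]
width: 0.0176
finger_force: 0.0
```

apply_moves:
  commands:
    - [0, 0, 0, 0.023, 0.035, 0, 0]
    - [0, 0, 0, 0.046, 0.07, 0, 0]
    - [0, 0, 0, 0.069, 0.105, -0.02, 0]
    - [0, 0, 0, 0.091, 0.1395, -0.06, 0]
    - [0, 0, 0, 0.091, 0.1395, -0.086, 0]

```text
time: 2.6
tool_pos: [0.5339, 0.011, 0.1185]
ee_rot: [-3.141, -0.002, 0.176]
wrist_force: [0.1, -0.2, -0.2]
width: 0.0006
finger_force: 0.0
```

apply_moves:
  commands:
    - [0, 0, 0, 0, 0, -0.02, 0]
    - [0, 0, 0, 0, 0, -0.035, 0]
    - [0, 0, 0, 0, 0, -0.05, 0]
    - [0, 0, 0, 0, 0, -0.052, 0]
    - [0, 0, 0, 0, 0, -0.052, 0]

```text
time: 3.1
tool_pos: [0.5324, 0.0074, 0.0677]
ee_rot: [3.142, -0.0, 0.171]
wrist_force: [0.3, -0.2, 0.1]
width: 0.0002
finger_force: 0.0
```

```bash
python3 - <<'E'
from h import *
o=get_obs(); print(o["tool_pos"],o["ee_rot"],o["wrist_force"])
s=snapshot("side"); t=snapshot("top")
b=cv2.resize(s["pixels"][165:290,220:365],None,fx=4,fy=4,interpolation=cv2.INTER_CUBIC); cv2.imwrite("pics/side2.png",b[:,:,::-1])
print(proj(s,o["tool_pos"]))
E
```

```text
[0.53237568 0.00739253 0.06771414] [ 3.14154219e+00 -5.15117315e-05  1.71223879e-01] [ 0.28461631 -0.24025839  0.14245139]
[296.54970451 222.00143187]
```

View pics/side2.png

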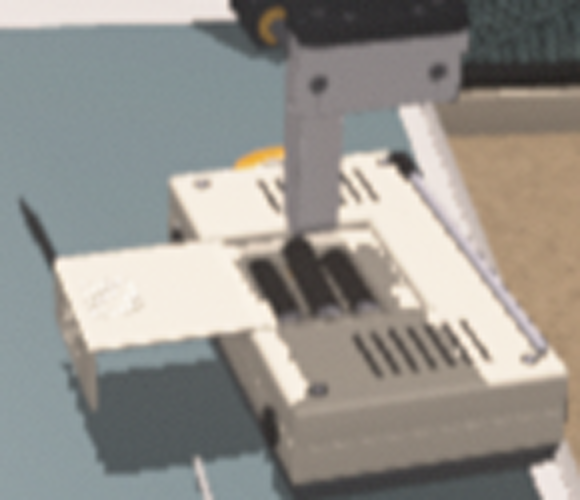

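The closed fingertips hang over the raised middle cell, with the tip at crop (310,230) and the cell end at (298,245). I'll press down in small steps now.

apply_moves:
  commands:
    - [0, 0, 0, 0, 0, -0.004, 0]
    - [0, 0, 0, 0, 0, -0.008, 0]
    - [0, 0, 0, 0, 0, -0.01, 0]
    - [0, 0, 0, 0, 0, -0.012, 0]
    - [0, 0, 0, 0, 0, -0.013, 0]

```text
time: 3.7
tool_pos: [0.5322, 0.0077, 0.0542]
ee_rot: [3.142, 0.0, 0.172]
wrist_force: [-0.7, -0.7, 0.2]
width: 0.0005
finger_force: 0.0
```

apply_moves:
  commands:
    - [0, 0, 0, 0, 0, -0.0005, 0]
    - [0, 0, 0, 0, 0, -0.001, 0]
    - [0, 0, 0, 0, 0, -0.0015, 0]
    - [0, 0, 0, 0, 0, -0.002, 0]
    - [0, 0, 0, 0, 0, -0.002, 0]

```text
time: 4.2
tool_pos: [0.5328, 0.0076, 0.0532]
ee_rot: [3.141, -0.001, 0.172]
wrist_force: [-0.3, -1.0, 3.9]
width: 0.0005
finger_force: 2.0
```

Contact is made. I'll carry on slowly.

apply_moves:
  commands:
    - [0, 0, 0, 0, 0, -0.0005, 0]
    - [0, 0, 0, 0, 0, -0.001, 0]
    - [0, 0, 0, 0, 0, -0.0015, 0]
    - [0, 0, 0, 0, 0, -0.002, 0]
    - [0, 0, 0, 0, 0, -0.002, 0]

```text
time: 4.7
tool_pos: [0.5331, 0.0071, 0.0518]
ee_rot: [3.14, -0.002, 0.172]
wrist_force: [-1.5, 0.2, 5.7]
width: 0.0004
finger_force: 3.4
```

apply_moves:
  commands:
    - [0, 0, 0, 0, 0, -0.0005, 0]
    - [0, 0, 0, 0, 0, -0.001, 0]
    - [0, 0, 0, 0, 0, -0.0015, 0]
    - [0, 0, 0, 0, 0, -0.002, 0]
    - [0, 0, 0, 0, 0, -0.002, 0]

```text
time: 5.2
tool_pos: [0.5333, 0.007, 0.0511]
ee_rot: [3.14, -0.002, 0.172]
wrist_force: [-3.5, -1.8, 12.4]
width: 0.0004
finger_force: 6.0
```

apply_moves:
  commands:
    - [0, 0, 0, -0.0005, 0, -0.0005, 0]
    - [0, 0, 0, -0.0005, 0, -0.001, 0]
    - [0, 0, 0, -0.0005, 0, -0.001, 0]
    - [0, 0, 0, -0.0005, 0, -0.001, 0]
    - [0, 0, 0, -0.0005, 0, -0.001, 0]

```text
time: 5.7
tool_pos: [0.532, 0.0076, 0.0476]
ee_rot: [3.141, -0.0, 0.172]
wrist_force: [0.4, -1.5, 3.6]
width: 0.0006
finger_force: 2.1
```

```bash
python3 - <<'E'
from h import *
s=snapshot("side"); b=cv2.resize(s["pixels"][195:270,250:350],None,fx=6,fy=6,interpolation=cv2.INTER_CUBIC); cv2.imwrite("pics/side3.png",b[:,:,::-1])
o=get_obs(); print(o["tool_pos"],o["wrist_force"],o["wrist_torque"])
E
```

```text
[0.53204516 0.00762503 0.04758186] [-0.50641915 -0.63569573  3.8425252 ] [-0.03556823 -0.00697207 -0.01869924]
```

View pics/side3.png

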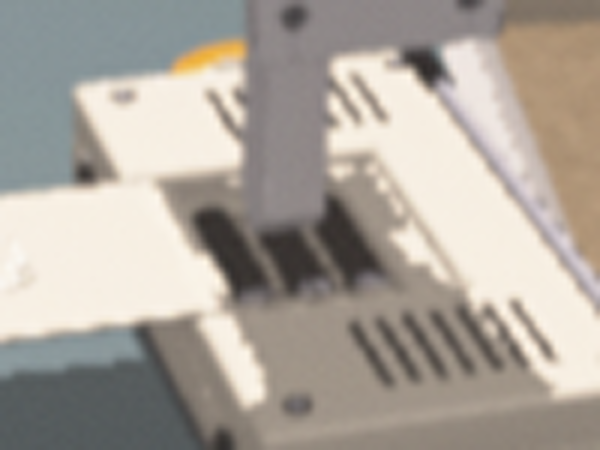

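The cell gave way: the tip is at 47.6 mm and the force has dropped to under 4 N. In the crop the middle cell under the tip at (290,235) looks level with its neighbours. I'll press a bit more to be sure it's seated.

apply_moves:
  commands:
    - [0, 0, 0, 0, 0, -0.0005, 0]
    - [0, 0, 0, 0, 0, -0.001, 0]
    - [0, 0, 0, 0, 0, -0.0015, 0]
    - [0, 0, 0, 0, 0, -0.002, 0]
    - [0, 0, 0, 0, 0, -0.002, 0]

```text
time: 6.25
tool_pos: [0.5321, 0.0076, 0.0475]
ee_rot: [3.141, -0.001, 0.172]
wrist_force: [-4.2, 0.4, 12.0]
width: 0.0003
finger_force: 6.1
```

apply_moves:
  commands:
    - [0, 0, 0, 0, 0, 0.02, 0]
    - [0, 0, 0, 0, 0, 0.05, 0]
    - [0, 0, 0, -0.04, -0.01, 0.08, 0]
    - [0, 0, 0, -0.08, -0.015, 0.09, 0]
    - [0, 0, 0, -0.12, -0.02, 0.09, 0]

```text
time: 6.75
tool_pos: [0.4114, -0.0126, 0.1365]
ee_rot: [3.141, -0.002, 0.172]
wrist_force: [-0.8, -1.1, 0.6]
width: 0.0006
finger_force: 0.0
```

```bash
python3 - <<'E'
from h import *
s=snapshot("side"); b=cv2.resize(s["pixels"][195:270,250:350],None,fx=6,fy=6,interpolation=cv2.INTER_CUBIC); cv2.imwrite("pics/side4.png",b[:,:,::-1])
o=get_obs(); print(o["tool_pos"],o["wrist_force"])
E
```

```text
[ 0.40434209 -0.01230571  0.1341783 ] [-4.56502708  1.025076   -1.65798445]
```

View pics/side4.png

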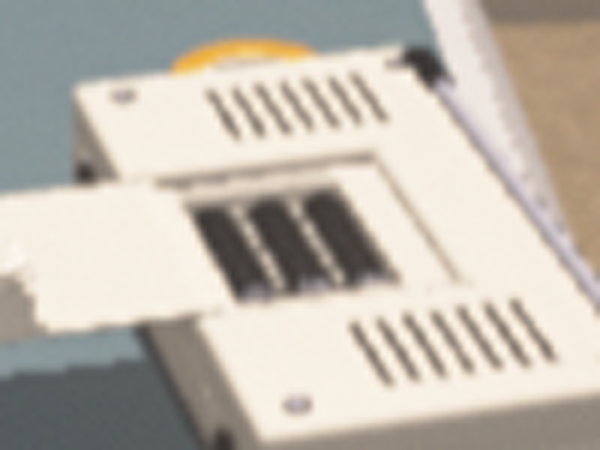

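All three cells now lie flat at (230,250), (283,245) and (345,240) in the crop. Next I'll go down in front of the cover flange.

apply_moves:
  commands:
    - [0, 0, 0, -0.022, -0.013, 0, 0]
    - [0, 0, 0, -0.022, -0.013, -0.03, 0]
    - [0, 0, 0, -0.022, -0.013, -0.07, 0]
    - [0, 0, 0, -0.022, -0.013, -0.105, 0]
    - [0, 0, 0, -0.022, -0.013, -0.112, 0]

```text
time: 7.3
tool_pos: [0.3852, -0.0243, 0.0184]
ee_rot: [-3.137, 0.01, 0.172]
wrist_force: [-0.1, 0.2, -0.2]
width: 0.0003
finger_force: 0.0
```

apply_moves:
  commands:
    - [0, 0, 0, 0, 0, 0, 0]
    - [0, 0, 0, 0.005, 0.001, 0, 0]
    - [0, 0, 0, 0.01, 0.0017, 0, 0]
    - [0, 0, 0, 0.015, 0.0026, 0, 0]
    - [0, 0, 0, 0.02, 0.0035, 0, 0]

```text
time: 7.8
tool_pos: [0.4113, -0.0219, 0.0246]
ee_rot: [3.141, -0.002, 0.172]
wrist_force: [0.7, 0.1, -0.3]
width: 0.0002
finger_force: 0.0
```

apply_moves:
  commands:
    - [0, 0, 0, 0.004, 0.0007, 0, 0]
    - [0, 0, 0, 0.008, 0.0014, 0, 0]
    - [0, 0, 0, 0.012, 0.0021, 0, 0]
    - [0, 0, 0, 0.016, 0.0028, 0, 0]
    - [0, 0, 0, 0.02, 0.0035, 0, 0]

```text
time: 8.3
tool_pos: [0.4299, -0.0183, 0.0234]
ee_rot: [-3.142, 0.001, 0.172]
wrist_force: [-1.3, -0.6, 1.6]
width: 0.0006
finger_force: 1.1
```

apply_moves:
  commands:
    - [0, 0, 0, 0.005, 0.0009, 0, 0]
    - [0, 0, 0, 0.01, 0.0017, 0, 0]
    - [0, 0, 0, 0.015, 0.0026, 0, 0]
    - [0, 0, 0, 0.02, 0.0035, 0, 0]
    - [0, 0, 0, 0.025, 0.0043, 0, 0]

```text
time: 8.8
tool_pos: [0.4552, -0.0138, 0.0234]
ee_rot: [-3.141, 0.0, 0.172]
wrist_force: [-2.1, 0.6, 1.3]
width: -0.0001
finger_force: 1.1
```

Sliding at about 2 N, as expected.

apply_moves:
  commands:
    - [0, 0, 0, 0.005, 0.0009, 0, 0]
    - [0, 0, 0, 0.01, 0.0017, 0, 0]
    - [0, 0, 0, 0.015, 0.0026, 0, 0]
    - [0, 0, 0, 0.02, 0.0035, 0, 0]
    - [0, 0, 0, 0.024, 0.0041, 0, 0]

```text
time: 9.3
tool_pos: [0.4791, -0.0097, 0.0233]
ee_rot: [-3.141, 0.0, 0.172]
wrist_force: [-2.4, 0.9, 1.2]
width: 0.0005
finger_force: 1.1
```

apply_moves:
  commands:
    - [0, 0, 0, 0.001, 0.0002, 0, 0]
    - [0, 0, 0, 0.002, 0.0003, 0, 0]
    - [0, 0, 0, 0.003, 0.0005, 0, 0]
    - [0, 0, 0, 0.004, 0.0007, 0, 0]
    - [0, 0, 0, 0.004, 0.0007, 0, 0]

```text
time: 9.8
tool_pos: [0.4809, -0.0095, 0.0233]
ee_rot: [-3.141, 0.004, 0.172]
wrist_force: [-7.4, 0.2, 4.2]
width: 0.0003
finger_force: 3.5
```

apply_moves:
  commands:
    - [0, 0, 0, 0.001, 0.0002, 0, 0]
    - [0, 0, 0, 0.002, 0.0003, 0, 0]
    - [0, 0, 0, 0.003, 0.0005, 0, 0]
    - [0, 0, 0, 0.003, 0.0005, 0, 0]
    - [0, 0, 0, 0.003, 0.0005, 0, 0]

```text
time: 10.3
tool_pos: [0.4809, -0.0095, 0.0233]
ee_rot: [-3.141, 0.011, 0.172]
wrist_force: [-15.4, -1.1, 10.8]
width: 0.0004
finger_force: 7.6
```

apply_moves:
  commands:
    - [0, 0, 0, -0.01, -0.0017, 0, 0]
    - [0, 0, 0, -0.03, -0.005, 0, 0]
    - [0, 0, 0, -0.06, -0.01, 0, 0]
    - [0, 0, 0, -0.07, -0.012, 0.03, 0]
    - [0, 0, 0, -0.08, -0.013, 0.08, 0]

```text
time: 10.8
tool_pos: [0.4029, -0.0217, 0.0998]
ee_rot: [-3.14, 0.006, 0.171]
wrist_force: [1.7, -0.2, 1.3]
width: 0.0006
finger_force: 0.0
```

```bash
python3 - <<'E'
from h import *
s=snapshot("side"); t=snapshot("top")
b=cv2.resize(s["pixels"][190:290,220:365],None,fx=4,fy=4,interpolation=cv2.INTER_CUBIC); c=cv2.resize(t["pixels"][145:245,240:380],(580,400),interpolation=cv2.INTER_CUBIC)
v=cv2.resize(np.vstack([b,c]),None,fx=.75,fy=.75,interpolation=cv2.INTER_AREA); cv2.imwrite("pics/end.png",v[:,:,::-1]); print(get_obs()["tool_pos"])
E
```

```text
[ 0.41059339 -0.02312394  0.10960575]
```

View pics/end.png

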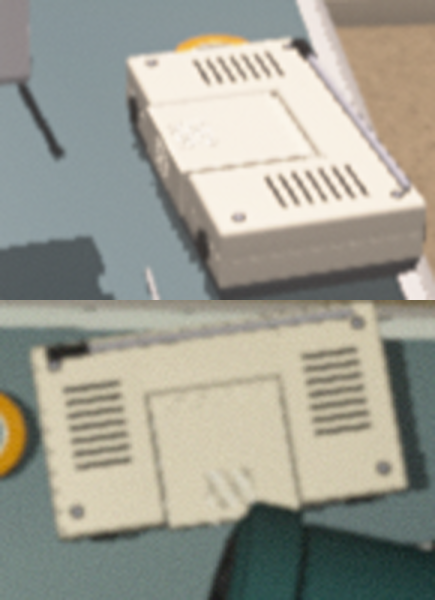

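The cover is shut flush: its end is level with the radio's edge at (170,160) in the side crop, and a 15 N push didn't move it. The gripper is clear, so I'll hand the job in.

```bash
python3 -c "
from bench import *
print(close_job())"
```

```text
the job is handed in; nothing more can be done
None
```

I pressed the raised middle cell down until it lay flat, then pushed the battery cover fully shut, touching only the cell and the cover with the fingertips, and handed the job in at about 11 s; no verdict came back.

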